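# Put the hair-clip jar set back together on its coaster

## Robot

A 6-joint arm with a two-finger parallel gripper is mounted at the origin on the work surface. World frame = base frame: x ahead of the robot, y to its left, z up, the work surface at z = 0. Lengths are in mm, angles in degrees, forces in N, time in s.
With the tool pointing down it reaches from about 300 to 850 mm from the base axis. Payload 4.2 kg.
Tool frame: the origin (TCP) lies between the finger pads; the fingertips stand 14 mm ahead of it and the grasp point (between the pads) lies 5 mm behind it; z points along the fingers, y is the line along which they close (so a half turn about z gives the same grasp; the last joint's range is limited). The gripper opens to 91 mm and grips with 3 to 60 N. Pads are 32 mm wide; open, the fingers measure 118 mm over their backs; the gripper's body (76 mm by 178 mm) begins 60 mm behind the grasp point.
Start: joints at [-1.146, 18.312, 89.639, -0, 72.044, -1.146], TCP at [575.015, 0, 227.976] pointing down, gripper open.
Joint ranges: [-177.97, 177.97], [-48.28, 115.42], [12.27, 149.76], [-77.06, 257.06], [2.81, 150.46], [-146.56, 146.56]. Speed limits (degrees/s): [147.25, 147.25, 180, 180, 180, 180].

## Interface

Orientations are given as [roll, pitch, yaw] about the fixed x, y, z axes, in that order (R = Rz(yaw) Ry(pitch) Rx(roll)).
In Python, from workcell import * gives the robot as it stands. The module is installed in compiled form; this text tells all that it offers.
- The arm moves only by the tool send_rows, never from a script. Its argument "deltas" is a list of rows, each a list of 2 entries, a list of its own where there are three numbers: the shift along the tool's x, y, z normalised to -1 to 1, where 1 is 0.5 m, then the turn, a rotation vector about the tool's x, y, z normalised to -1 to 1, where 1 is 0.5 rad. A call has 1 to 10 rows; each row shifts and turns the commanded pose from where the row before left it, along the tool's axes as they then stand; what a row does not reach is not made up. A row lasts 1/10 s, in which the tool goes at most 50 mm and 8.59 degrees, less where a joint would pass 70% of its speed; a pose out of reach is approached as far as the arm can. A call with a number of a shift or a turn outside -1 to 1 is refused whole. A call with a gripper value outside its range is refused whole. "grip" is the closure, from 0 (fully open) to 1 (shut), set as the call begins (left out, the last holds). The fingers move at their own pace and stop on an object; "grip_force" is the grip in N (left out, the last holds). Time passes only in rows, so rows that do not move let the fingers close. It gives the time, the measured TCP pose, the force, the opening and the grip force at its end, in the units of the state.
- state(): the state, without advancing time (a new reading comes with each control period).
- grab_frame(name): name is "scene" or "side" or "wrist"; returns the picture (420x560x3 uint8, red, green, blue); there is no depth.
- calibration(name): a dict with "mtx" (3x3 intrinsics, pixels), "D" ([k1, k2, p1, p2, k3] as OpenCV has them; the pictures are not rectified), "R" (3x3) and "t" (3): a world point X has camera coordinates R X + t. Camera axes: x right, y down, z forward; pixel columns grow to the right and rows downward; lengths in mm; the calibration is good to about 2 mm. A picture is of the moment at which its call begins: read the wrist's pose just before it. calibration takes no time and is no camera call; for the wrist camera it gives the pose at the moment of the call.
- job_done(): hands the job in; it is judged then, once.
Trained networks look in the newest picture that a camera, given by its name, has taken for a name from the list of things; names that differ only in an ending like _2 or _b are one class to them, and where a whole thing is asked for, a point or a joint stands for the part that bears it (a point fixed in the world has none). Each returns a list of dicts, best first, with "p" (0 to 1); they miss things now and then, are a little off and sometimes report something else, mostly with a low value. They report only what shows in the picture. A call takes as long as a camera call.
- trace(camera, label): "pixels" (420x560 bool, what is visible of it) and "bbox" ([left, top, width, height] in pixels, round what is visible of it).
The state is a dict: "time_s": time; "qpos": joint angles; "qvel": joint speeds; "effort": joint torques, N m; "ee_pos": TCP position; "ee_rot": TCP orientation; "force": force on the tool from outside, world axes, zero at the start; "torque": the same for the moment, N m; "gripper_width": finger opening in mm; "gripper_force": force on a finger pad.
Only numpy, scipy, OpenCV 4.12 (cv2) and the standard library are available. Lean on these libraries where they do the work, as an engineer would, in place of code of your own. Each camera call takes 0.05 s, during which the arm holds its last target. There are 200 camera calls.

## Task

Put the stacking jar set back together on the cork coaster, in this order: first stand the wide pot upright on the coaster, about in its middle; then drop the aluminium hair clip into the wide pot; then seat the collared pot upright on top, its foot inside the wide pot's mouth; last, put the wooden lid on the collared pot, its plug fully down in the mouth. Leave the tumbler, the comb and the nail brush where they lie.

Things in the scene. Friction and masses are not known exactly. Their poses are not given: they have to be found in the camera images.
- coaster: Round flat cork coaster, diameter 92 mm, 6 mm thick, fixed to the sill. Origin: centre of its underside (on the sill, z = 0); its top is 6 mm above.
- wide_pot: Wide pot: plain white ceramic, open, straight round wall, outer diameter 68 mm, wall 5 mm (mouth 58 mm), height 46 mm, inner floor 5 mm above its underside, 0.2 kg. Stands upright, loose. Origin: centre of its underside; z axis up out of the mouth. Grip it across the outside.
- collar_pot: Collared pot: white ceramic, open top, 46 mm high, 0.16 kg, upright, loose. From below: foot dia. 51 mm (bevelled to 45 at the bottom) from 0 to 6 mm; collar dia. 68 from 6 to 12; round body dia. 50 from 12 to 46 (grip here), wall 4.5 (mouth 41), cavity 30 deep. Origin: centre of the foot's underside, z up. Seated on the wide pot its origin is 40 mm above the wide pot's origin.
- lid: Lid of pale wood, 60 g, upright on its plug, loose: plug dia. 34 mm (bevelled to 28 at the bottom) from 0 to 6 mm; disc dia. 50 from 6 to 12; round knob dia. 18 from 12 to 34 (grip here). Origin: centre of the plug's underside, z up. Seated on the collared pot its origin is 40 mm above the collared pot's origin.
- hair_clip: Aluminium hair clip lying flat: a slim bar 40 mm long (its x axis), 13 mm wide (its y axis), about 10 mm high, 16 g, loose. Origin: centre of its underside. Grip it across its width. It lies flat inside the wide pot with room to spare.
- tumbler: Green glass tumbler, open, rim diameter 64 mm, 90 mm high, standing loose among the things; leave it alone. Origin: centre of its underside.
- comb: Black plastic comb lying flat, 135 mm long (x axis), about 32 mm wide, 5 mm high, loose; leave it alone. Origin: its middle, on the sill.
- nail_brush: Wooden nail brush with white bristles up, 85 mm long (x axis), 36 mm wide, 28 mm high, loose; leave it alone. Origin: centre of its underside.

How it is judged:
By the outcome, as a careful person would: the job done as asked, in the order asked, and still so for the second after the job is handed in, with the robot touching nothing.
It also fails if it takes over 104 s, if anything falls off the work surface, if the arm or the gripper's body presses on something with over 40 N, if the wrist force passes 120 N, or if a joint passes its speed limit or range.

## Working session

There is one attempt and no reset: what is moved stays moved. The work goes in short steps, Python scripts to look and compute and a tool call to move; the robot and the scene stay as the last step left them, time stands still between calls to the robot, and variables do not carry over. Pictures are saved under pics/ and viewed, at most 14 in all, crops included, and the job is handed in when it is done.

Besides the shell and the picture viewer there is one more tool, called after "Request:" by a JSON object that holds its "name" and its "arguments", one argument or row to a line. send_rows: Moves the arm, as the interface text tells. Scaled input: -1 to 1 covers 0.5 m each way for a shift and 0.5 rad each way for a turn. Its arguments: {"type":"object","properties":{"deltas":{"type":"array","items":{"type":"array"}},"grip":{"type":"number"},"grip_force":{"type":"number"}},"required":["deltas"]}

```bash
mkdir -p pics; cat > h.py <<'E'
from workcell import *
import numpy as np, cv2
def ray(cam,uv):
    c=calibration(cam); R=np.array(c["R"]);t=np.array(c["t"])
    p=cv2.undistortPoints(np.array(uv,float).reshape(-1,1,2),np.array(c["mtx"],float),np.array(c["D"],float)).reshape(-1,2)
    d=np.c_[p,np.ones(len(p))]@R; return -R.T@t,d
def onz(cam,uv,z):
    o,d=ray(cam,uv); return (o+d*((z-o[2])/d[:,2])[:,None])[:,:2]
def proj(cam,X):
    c=calibration(cam)
    return cv2.projectPoints(np.array(X,float).reshape(-1,1,3),cv2.Rodrigues(np.array(c["R"],float))[0],np.array(c["t"],float),np.array(c["mtx"],float),np.array(c["D"],float))[0].reshape(-1,2)
def save(cam,n):
    im=grab_frame(cam); cv2.imwrite(f"pics/{n}.png",im[:,:,::-1]); return im
E
python3 - <<'E'
from h import *
ims=[save(c,"a_"+c) for c in ("scene","side","wrist")]
cv2.imwrite("pics/a.png",np.vstack([np.hstack(ims[:2]),np.hstack([ims[2],ims[2]*0])])[:,:,::-1])
for c in ("scene","side","wrist"):
    K=calibration(c); print(c,(-np.array(K["R"]).T@np.array(K["t"])).round(),np.array(K["R"]).round(2).tolist(),np.array(K["mtx"]).round()[0])
    for n in "coaster wide_pot collar_pot lid hair_clip tumbler comb nail_brush".split():
        for r in trace(c,n)[:2]:
            if r["p"]>.3:
                ys,xs=np.nonzero(r["pixels"]); m=[xs.mean(),ys.mean()]
                print(c,n,round(r["p"],2),r["bbox"],onz(c,[m],10).round())
print(state())
E
```

```text
scene [1157. -399.  554.] [[0.54, 0.84, -0.01], [0.47, -0.31, -0.83], [-0.7, 0.44, -0.56]] [406.   0. 280.]
scene wide_pot 0.67 [255.1, 188.7, 26.5, 28.4] [[439.   9.]]
scene collar_pot 0.79 [314.4, 160.2, 21.7, 26.0] [[402. 224.]]
scene lid 0.84 [158.2, 225.6, 23.7, 19.3] [[ 432. -233.]]
scene hair_clip 0.47 [242.8, 258.1, 22.7, 6.8] [[ 609. -121.]]
scene tumbler 0.73 [280.4, 198.0, 35.6, 51.6] [[542.  35.]]
scene comb 0.94 [382.3, 183.6, 52.7, 26.1] [[607. 317.]]
scene nail_brush 0.89 [142.3, 277.4, 38.8, 45.6] [[ 604. -313.]]
side [349. 549. 716.] [[-0.95, -0.3, -0.0], [-0.23, 0.72, -0.66], [0.2, -0.63, -0.75]] [471.   0. 272.]
side coaster 0.8 [181.0, 252.3, 45.7, 44.7] [[605. 134.]]
side wide_pot 0.8 [285.5, 213.0, 36.9, 44.3] [[458. -10.]]
side collar_pot 0.85 [273.8, 319.0, 43.0, 48.3] [[417. 213.]]
side lid 0.61 [325.9, 149.7, 27.0, 20.4] [[ 434. -232.]]
side hair_clip 0.63 [245.2, 179.2, 15.5, 5.6] [[ 599. -111.]]
side tumbler 0.95 [218.3, 184.0, 35.0, 54.9] [[604. -31.]]
side comb 0.76 [121.6, 363.8, 84.0, 29.1] [[593. 331.]]
wrist [575.  72. 384.] [[1.0, 0.0, -0.0], [0.0, 
[... 451 characters left out ...]
 73.7] [[609. 128.]]
{'time_s': 1.35, 'qpos': array([-1.14666273e+00,  1.83136535e+01,  8.96404380e+01, -1.86972344e-03,
        7.20450474e+01, -1.14567550e+00]), 'qvel': array([ 0.06220308,  0.00466108, -0.06285077,  0.05751461,  0.00967702,
       -0.02134128]), 'effort': array([-1.11641418e-04, -4.12352335e+01, -2.32232380e+01,  7.27668917e-02,
        3.76083842e-02,  4.03801408e-06]), 'ee_pos': array([ 5.74999936e+02, -1.67174451e-02,  2.27948569e+02]), 'ee_rot': array([1.79999175e+02, 1.79553526e-03, 8.99995891e+01]), 'force': array([ 0.53575162,  0.26317251, -0.10456448]), 'torque': array([0.0741769 , 0.02053359, 0.02909441]), 'gripper_force': 0.0, 'gripper_width': 91.36576054664017}
```

View pics/a_scene.png

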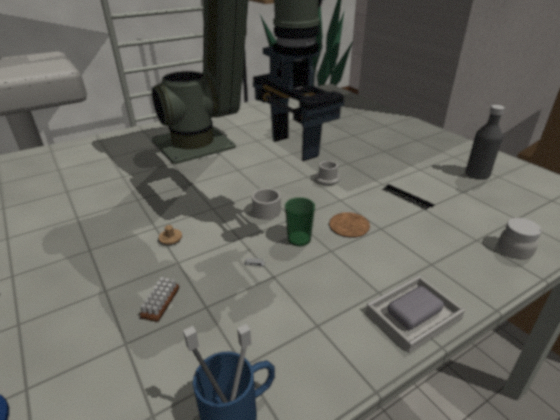

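View pics/a_side.png

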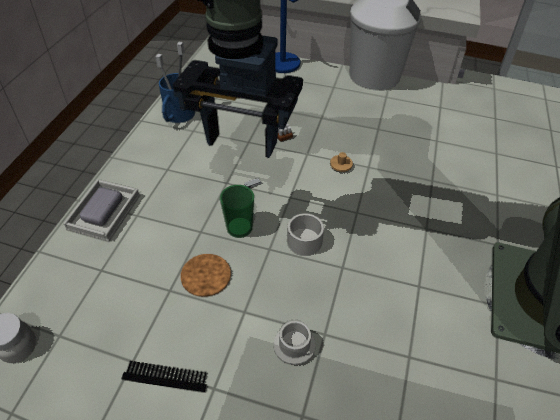

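View pics/a_wrist.png

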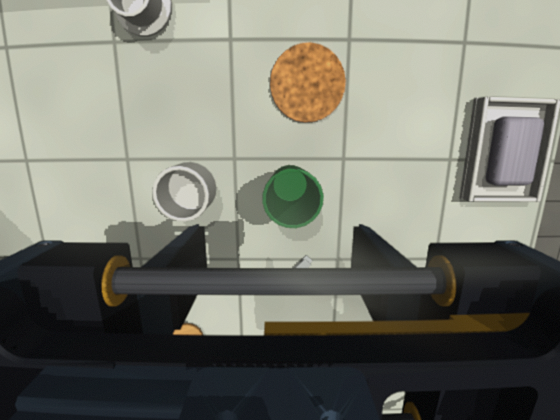

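The pictures match the detections: in the side view the wide pot is at (305,234), the tumbler at (238,210), the coaster at (206,275), the collared pot at (295,342), the lid at (341,161) and the clip at about (253,184). I'll refine these with a silhouette fit.

```bash
cat >> h.py <<'E'
from scipy.optimize import least_squares
SH={"coaster":[(46,0),(46,6)],"wide_pot":[(34,0),(34,46)],"collar_pot":[(25.5,0),(25.5,6),(34,6),(34,12),(25,12),(25,46)],
"lid":[(14,0),(17,6),(25,6),(25,12),(9,12),(9,34)],"tumbler":[(24,0),(32,90)]}
def box(cam,n,x,y,z0=0):
    a=np.linspace(0,2*np.pi,60)
    P=np.vstack([np.c_[x+r*np.cos(a),y+r*np.sin(a),np.full(60,z+z0)] for r,z in SH[n]])
    p=proj(cam,P); return np.r_[p.min(0),p.max(0)]
def fit(n,cams,z0=0,pmin=.5,near=None):
    obs=[]
    for c in cams:
        for r in trace(c,n):
            if r["p"]<pmin: continue
            b=r["bbox"]; ys,xs=np.nonzero(r["pixels"]); m=onz(c,[[xs.mean(),ys.mean()]],z0+20)[0]
            if near is not None and np.hypot(*(m-near))>60: continue
            if b[0]<2 or b[1]<2 or b[0]+b[2]>557 or b[1]+b[3]>417: continue
            obs.append((c,np.array([b[0],b[1],b[0]+b[2]-1,b[1]+b[3]-1]),m)); break
    if not obs: return None
    f=lambda q:np.concatenate([box(c,n,*q,z0)-b for c,b,_ in obs])
    s=least_squares(f,obs[0][2],loss="soft_l1")
    return s.x.round(1),[c for c,*_ in obs],f(s.x).round(1).tolist()
E
python3 - <<'E'
from h import *
for c in ("scene","side","wrist"): grab_frame(c)
for n in SH:
    for cs in (("side",),("wrist",),("scene","side","wrist")):
        print(n,fit(n,cs))
for c in ("scene","side"):
  for r in trace(c,"hair_clip")[:1]:
    ys,xs=np.nonzero(r["pixels"]); p=onz(c,np.c_[xs,ys],5); (m,s,a)=cv2.minAreaRect(p.astype(np.float32)); print(c,"clip",m,s,a,len(xs))
E
```

```text
coaster (array([606.3, 127.8]), ['side'], [-2.1, 2.0, 2.2, -1.7])
coaster (array([606.4, 125.5]), ['wrist'], [-0.7, -1.1, 0.7, 1.7])
coaster (array([606.9, 127.2]), ['scene', 'side', 'wrist'], [-3.4, -1.7, -1.2, 2.8, -2.3, 1.7, 2.0, -2.0, -0.3, -2.7, 1.2, 0.3])
wide_pot (array([458.2,   2. ]), ['side'], [0.4, 0.5, -0.3, -0.4])
wide_pot (array([458.5,   0. ]), ['wrist'], [-0.8, -1.3, 1.0, 1.4])
wide_pot (array([4.584e+02, 2.000e-01]), ['scene', 'side', 'wrist'], [0.0, 0.1, 1.2, -1.4, 0.5, -0.2, -0.2, -1.2, -0.9, -1.4, 1.0, 1.2])
collar_pot (array([421. , 214.8]), ['side'], [0.2, -1.7, -0.2, 1.5])
collar_pot None
collar_pot (array([421. , 213.7]), ['scene', 'side'], [-0.4, 1.8, 3.5, -2.3, 0.4, -2.3, -0.1, 0.8])
lid (array([ 433.9, -235.7]), ['side'], [1.8, -1.3, -1.8, 1.3])
lid (array([ 435.1, -230.8]), ['wrist'], [-4.4, -3.1, 4.5, 20.8])
lid (array([ 432.9, -235.1]), ['scene', 'side', 'wrist'], [0.1, 0.4, 0.3, -0.3, 2.2, -1.0, -1.4, 1.6, -5.5, -0.7, 3.2, 23.2])
tumbler (array([589.3,   3.7]), ['side'], [-0.5, -0.0, 0.5, 0.0])
tumbler (array([590.4,   5. ]), ['wrist'], [-1.4, 2.3, 1.4, -1.1])
tumbler (array([589.5,   3.7]), ['scene', 'side', 'wrist'], [2.1, 1.0, 1.3, -1.5, -0.6, -0.1, 0.4, 0.0, -2.3, 3.2, 0.5, 0.0])
scene clip (536.2947387695312, 39.305908203125) (75.1197280883789, 187.8339080810547) 56.69285202026367 1238
side clip (606.828125, -35.508392333984375) (67.93978881835938, 145.18490600585938) 21.57261085510254 1480
```

Request:
{"name": "send_rows", "arguments": {
  "deltas": [
    [[0,-0.058,0],[0,0,0]],
    [[0,-0.058,0],[0,0,0]],
    [[0,-0.058,0],[0,0,0]],
    [[0,-0.059,0],[0,0,0.2618]],
    [[0,0,0.02],[0,0,0.2618]],
    [[0,0,0.04],[0,0,0.2618]],
    [[0,0,0.04],[0,0,0.2618]],
    [[0,0,0.04],[0,0,0.2618]],
    [[0,0,0],[0,0,0.2618]],
    [[0,0,0],[0,0,0]]
  ],
  "grip": 0
}}

```text
time_s: 3.85
ee_pos: [458.3, 0.0, 157.5]
ee_rot: [-180.0, 0.0, 45.0]
force: [-0.1, -0.1, 0.1]
gripper_width: 91.1
gripper_force: 0.0
```

```bash
cat >> h.py <<'E'
from scipy.spatial.transform import Rotation as Ro
def go(x,y,z):
    s=state(); p=s["ee_pos"]; R=Ro.from_euler("xyz",s["ee_rot"],degrees=True).as_matrix()
    d=R.T@(np.array([x,y,z])-p)/500
    print("t",round(s["time_s"],2),"at",p.round(1),s["ee_rot"].round(2),"w",round(s["gripper_width"],1),"F",s["force"].round(1),"| delta",d.round(4),"mm",np.linalg.norm(d*500).round())
E
python3 - <<'E'
from h import *
for c in("wrist","side"):grab_frame(c)
print(fit("wide_pot",("wrist",)),fit("coaster",("wrist",)),fit("wide_pot",("side",)),fit("coaster",("side",)),fit("tumbler",("wrist",)))
go(458.5,0.8,26)
E
```

```text
(array([459. ,  -0.5]), ['wrist'], [-1.1, 0.3, 1.1, -0.3]) None None (array([610.4, 132.9]), ['side'], [-1.4, -0.8, 1.4, 0.6]) (array([589.3,   2.2]), ['wrist'], [-1.2, 1.2, 0.7, -1.4])
t 4.2 at [458.8  -0.  158.3] [ 1.7996e+02 -4.0000e-02  4.5050e+01] w 91.2 F [-0.3 -0.4  0.1] | delta [ 0.0006 -0.0017  0.2646] mm 132.0
```

Request:
{"name": "send_rows", "arguments": {
  "deltas": [
    [[0,0,0.05],[0,0,0]],
    [[0,0,0.05],[0,0,0]],
    [[0,0,0.05],[0,0,0]],
    [[0,0,0.04],[0,0,0]],
    [[0,0,0.03],[0,0,0]],
    [[0,0,0.025],[0,0,0]],
    [[0,0,0.018],[0,0,0]],
    [[0,0,0],[0,0,0]]
  ]
}}

```text
time_s: 5.0
ee_pos: [457.9, 0.0, 25.7]
ee_rot: [-179.9, 0.1, 45.0]
force: [-0.1, -0.1, 0.4]
gripper_width: 91.1
gripper_force: 0.0
```

Request:
{"name": "send_rows", "arguments": {
  "deltas": [
    [[0,0,0],[0,0,0]],
    [[0,0,0],[0,0,0]],
    [[0,0,0],[0,0,0]],
    [[0,0,0],[0,0,0]],
    [[0,0,0],[0,0,0]],
    [[0,0,0],[0,0,0]],
    [[0,0,0],[0,0,0]],
    [[0,0,0],[0,0,0]]
  ],
  "grip": 0.6,
  "grip_force": 20
}}

```text
time_s: 5.8
ee_pos: [458.8, 0.1, 27.0]
ee_rot: [180.0, -0.0, 45.0]
force: [-0.6, 1.3, 6.0]
gripper_width: 68.1
gripper_force: 20.0
```

Request:
{"name": "send_rows", "arguments": {
  "deltas": [
    [[0,0,-0.02],[0,0,0]],
    [[0,0,-0.04],[0,0,0]],
    [[0,0,-0.05],[0,0,0]],
    [[0,0,-0.05],[0,0,0]],
    [[0,0,-0.04],[0,0,0]],
    [[0,0,-0.02],[0,0,0]],
    [[0,0,0],[0,0,0]]
  ]
}}

```text
time_s: 6.5
ee_pos: [459.2, -0.1, 137.6]
ee_rot: [179.9, -0.1, 45.0]
force: [0.5, -0.7, -2.4]
gripper_width: 67.9
gripper_force: 20.0
```

```bash
python3 - <<'E'
from h import *
im=save("wrist","b")
for c in("side","scene"):grab_frame(c)
print(fit("coaster",("wrist",),pmin=.3),fit("coaster",("side",)),fit("coaster",("scene",)))
z=state()["ee_pos"][2]-26
print(fit("wide_pot",("wrist",),z0=z))
print(fit("wide_pot",("side",),z0=z))
go(606.5,126.5,135)
E
```

```text
None (array([611.3, 128.5]), ['side'], [-1.1, -1.7, 1.1, 1.0]) None
(array([459.1,  -0.8]), ['wrist'], [-1.3, -1.7, 1.3, 11.3])
(array([483.5,   6. ]), ['side'], [-16.0, -2.0, 5.0, 1.1])
t 6.9 at [458.1   0.  135.8] [-1.7994e+02  6.0000e-02  4.5000e+01] w 68.2 F [ 1.2  0.2 -2.9] | delta [0.3887 0.0309 0.0011] mm 195.0
```

View pics/b.png

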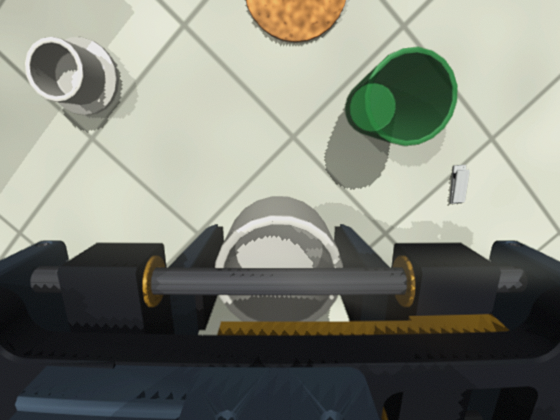

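Request:
{"name": "send_rows", "arguments": {
  "deltas": [
    [[0.03,0,0],[0,0,0]],
    [[0.05,0,0],[0,0,0]],
    [[0.05,0.01,0],[0,0,0]],
    [[0.05,0.01,0],[0,0,0]],
    [[0.02,0.01,0],[0,0,0]],
    [[0,0,0],[0,0,0]]
  ]
}}

```text
time_s: 7.5
ee_pos: [541.3, 60.9, 136.1]
ee_rot: [180.0, -0.0, 45.1]
force: [0.2, -0.2, -2.3]
gripper_width: 68.1
gripper_force: 20.0
```

```bash
python3 - <<'E'
from h import *
im=save("wrist","c")
r=trace("wrist","coaster")
print([(q["p"],q["bbox"]) for q in r],fit("coaster",("wrist",),pmin=.3))
# orange mask, ellipse of rim on z=6 plane
h=cv2.cvtColor(im,cv2.COLOR_RGB2HSV); m=((h[...,0]>5)&(h[...,0]<20)&(h[...,1]>110)).astype(np.uint8); m[215:]=0
m=cv2.morphologyEx(cv2.morphologyEx(m,cv2.MORPH_OPEN,np.ones((3,3))),cv2.MORPH_CLOSE,np.ones((5,5)))
cn=max(cv2.findContours(m,0,1)[0],key=cv2.contourArea).reshape(-1,2); print(cv2.boundingRect(cn))
p=onz("wrist",cn,4); print(cv2.minEnclosingCircle(p.astype(np.float32)))
go(606.5,126.5,40)
E
```

```text
[(0.71, [58.3, 2.1, 45.0, 23.7]), (0.61, [231.3, 51.4, 98.0, 100.6])] (array([491.5, 306.7]), ['wrist'], [-51.6, -1.5, 2.2, 82.4])
(231, 53, 97, 102)
((605.8973999023438, 126.26214599609375), 45.574119567871094)
t 7.65 at [538.7  59.7 136.1] [-1.7994e+02  9.0000e-02  4.4980e+01] w 68.1 F [-0.4 -0.4 -2.7] | delta [0.1907 0.0015 0.1919] mm 135.0
```

View pics/c.png

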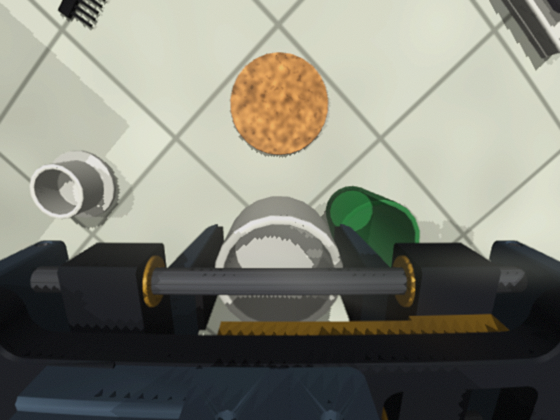

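Request:
{"name": "send_rows", "arguments": {
  "deltas": [
    [[0.03,0,0],[0,0,0]],
    [[0.05,0,0],[0,0,0]],
    [[0.05,0,0],[0,0,0]],
    [[0.04,0,0.01],[0,0,0]],
    [[0.017,0,0.03],[0,0,0]],
    [[0,0,0.05],[0,0,0]],
    [[0,0,0.05],[0,0,0]],
    [[0,0,0.04],[0,0,0]],
    [[0,0,0.015],[0,0,0]],
    [[0,0,0.005],[0,0,0]]
  ]
}}

```text
time_s: 8.65
ee_pos: [605.0, 125.9, 35.1]
ee_rot: [-179.9, 0.1, 45.0]
force: [0.3, -0.4, -2.2]
gripper_width: 68.5
gripper_force: 20.0
```

```bash
python3 - <<'E'
from h import *
for i in range(2): grab_frame("side"); go(606,126.3,32)
E
```

```text
t 8.7 at [605.6 126.   35.8] [-1.7997e+02  5.0000e-02  4.4980e+01] w 67.9 F [-0.6 -0.1 -1.9] | delta [0.001  0.0001 0.0076] mm 4.0
t 8.75 at [606.2 126.1  36.7] [ 1.7998e+02 -2.0000e-02  4.4980e+01] w 67.9 F [ 0.1 -0.2 -2.1] | delta [ 0.     -0.0005  0.0093] mm 5.0
```

Request:
{"name": "send_rows", "arguments": {
  "deltas": [
    [[0,0,0.003],[0,0,0]],
    [[0,0,0.003],[0,0,0]],
    [[0,0,0],[0,0,0]]
  ]
}}

```text
time_s: 9.05
ee_pos: [606.2, 126.2, 33.9]
ee_rot: [180.0, -0.0, 45.0]
force: [-0.3, 0.2, -2.5]
gripper_width: 67.8
gripper_force: 20.0
```

Request:
{"name": "send_rows", "arguments": {
  "deltas": [
    [[0,0,0.002],[0,0,0]],
    [[0,0,0],[0,0,0]]
  ]
}}

```text
time_s: 9.25
ee_pos: [606.3, 126.3, 33.1]
ee_rot: [180.0, -0.0, 45.0]
force: [-0.8, -0.3, 0.8]
gripper_width: 68.0
gripper_force: 20.0
```

Contact is starting, so I'll release and lift.

Request:
{"name": "send_rows", "arguments": {
  "deltas": [
    [[0,0,0.001],[0,0,0]],
    [[0,0,0],[0,0,0]]
  ]
}}

```text
time_s: 9.45
ee_pos: [606.3, 126.3, 33.1]
ee_rot: [180.0, -0.1, 45.0]
force: [-0.2, -0.9, 4.5]
gripper_width: 68.4
gripper_force: 20.0
```

Request:
{"name": "send_rows", "arguments": {
  "deltas": [
    [[0,0,0],[0,0,0]],
    [[0,0,0],[0,0,0]],
    [[0,0,0],[0,0,0]],
    [[0,0,0],[0,0,0]],
    [[0,0,0],[0,0,0]],
    [[0,0,0],[0,0,0]],
    [[0,0,0],[0,0,0]]
  ],
  "grip": 0
}}

```text
time_s: 10.15
ee_pos: [605.9, 126.2, 31.9]
ee_rot: [180.0, 0.0, 45.0]
force: [0.5, 0.8, -0.7]
gripper_width: 91.3
gripper_force: 0.0
```

Request:
{"name": "send_rows", "arguments": {
  "deltas": [
    [[0,0,-0.02],[0,0,0]],
    [[0,0,-0.05],[0,0,0]],
    [[0,0,-0.08],[0,0,0]],
    [[0,0,-0.08],[0,0,0]],
    [[0,0,-0.07],[0,0,0]],
    [[0,0,0],[0,0,0]]
  ]
}}

```text
time_s: 10.75
ee_pos: [609.1, 126.8, 188.9]
ee_rot: [179.6, -0.6, 45.0]
force: [0.5, 0.9, -0.9]
gripper_width: 91.1
gripper_force: 0.0
```

```bash
python3 - <<'E'
from h import *
for c in("wrist","side"):grab_frame(c)
for c in("wrist","side"): print(fit("wide_pot",(c,),z0=6))
go(600,-190,190)
E
```

```text
(array([601.3, 124.8]), ['wrist'], [-2.0, -2.4, 2.0, 3.7])
(array([602.2, 124.8]), ['side'], [-2.0, -0.5, 2.5, 0.4])
t 10.95 at [605.1 126.1 181. ] [-1.7993e+02  1.0000e-01  4.5000e+01] w 91.3 F [-0.5 -0.9 -0.5] | delta [-0.4542  0.4398 -0.0177] mm 316.0
```

Request:
{"name": "send_rows", "arguments": {
  "deltas": [
    [[-0.04,0.025,0],[0,0,0]],
    [[-0.07,0.045,0],[0,0,0]],
    [[-0.07,0.045,0],[0,0,0]],
    [[-0.07,0.045,0],[0,0,0]],
    [[-0.07,0.045,0],[0,0,0]],
    [[-0.07,0.045,0],[0,0,0]],
    [[-0.07,0.045,0],[0,0,0]],
    [[-0.05,0.04,0.03],[0,0,0]],
    [[-0.02,0.015,0.03],[0,0,0]],
    [[0,0,0],[0,0,0]]
  ]
}}

```text
time_s: 11.95
ee_pos: [539.8, -185.9, 148.5]
ee_rot: [-179.6, 0.2, 44.8]
force: [-0.5, 0.1, 0.7]
gripper_width: 91.2
gripper_force: 0.0
```

```bash
cat > clip.py <<'E'
from h import *
im=save("wrist","d")
for r in trace("wrist","hair_clip")[:3]:
    m=r["pixels"].astype(np.uint8); ys,xs=np.nonzero(m); print(r["p"],r["bbox"],len(xs))
    print([np.round(v,1) for v in cv2.minAreaRect(onz("wrist",np.c_[xs,ys],8).astype(np.float32))])
go(600,-120,100)
E
python3 clip.py
```

```text
0.61 [264.9, 84.7, 15.4, 43.5] 546
[array([ 605.7, -114.9]), array([39.2, 12.8]), np.float64(48.3)]
t 12.05 at [ 541.7 -184.4  150.9] [-1.7984e+02  4.0000e-02  4.4970e+01] w 91.5 F [-0.5  0.7  0.2] | delta [ 0.1736 -0.0085  0.1017] mm 101.0
```

View pics/d.png

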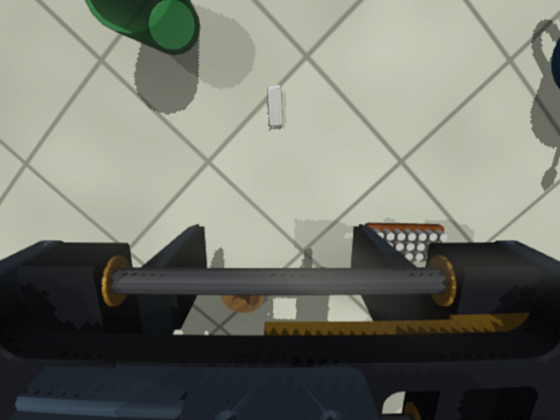

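Request:
{"name": "send_rows", "arguments": {
  "deltas": [
    [[0.04,-0.002,0],[0,0,0]],
    [[0.06,-0.003,0],[0,0,0]],
    [[0.06,-0.003,0],[0,0,0]],
    [[0.0285,-0.001,0.02],[0,0,0]],
    [[0,0,0.05],[0,0,-0.115]],
    [[0,0,0.05],[0,0,0]],
    [[0,0,0.05],[0,0,0]],
    [[0,0,0.04],[0,0,0]],
    [[0,0,0],[0,0,0]],
    [[0,0,0],[0,0,0]]
  ],
  "grip": 0.4
}}

```text
time_s: 13.05
ee_pos: [605.7, -114.6, 46.9]
ee_rot: [-180.0, 0.0, 48.3]
force: [-0.1, 0.3, 0.9]
gripper_width: 54.9
gripper_force: 0.0
```

```bash
python3 - <<'E'
from h import *
grab_frame("side")
go(605.7,-114.9,17)
im=save("side","e"); cv2.imwrite("pics/e2.png",cv2.resize(im[130:250,180:320],None,fx=4,fy=4,interpolation=2)[:,:,::-1])
E
```

```text
t 13.1 at [ 606.4 -114.9   47.8] [ 1.7993e+02 -4.0000e-02  4.8330e+01] w 54.6 F [ 0.2 -1.3 -0.3] | delta [-0.0009 -0.0011  0.0616] mm 31.0
```

View pics/e2.png

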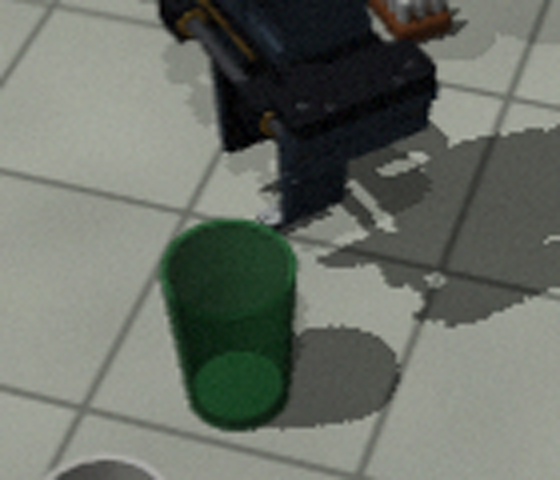

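The fingers stand over the clip at about (270,215) in the crop, clear of the tumbler. I'll go down and grip.

Request:
{"name": "send_rows", "arguments": {
  "deltas": [
    [[0,0,0.02],[0,0,0]],
    [[0,0,0.02],[0,0,0]],
    [[0,0,0.015],[0,0,0]],
    [[0,0,0.005],[0,0,0]],
    [[0,0,0],[0,0,0]]
  ]
}}

```text
time_s: 13.65
ee_pos: [605.4, -115.0, 16.2]
ee_rot: [-179.9, 0.0, 48.3]
force: [0.1, -0.2, -0.4]
gripper_width: 54.5
gripper_force: 0.0
```

Request:
{"name": "send_rows", "arguments": {
  "deltas": [
    [[0,0,0],[0,0,0]],
    [[0,0,0],[0,0,0]],
    [[0,0,0],[0,0,0]],
    [[0,0,0],[0,0,0]],
    [[0,0,0],[0,0,0]],
    [[0,0,0],[0,0,0]],
    [[0,0,0],[0,0,0]],
    [[0,0,0],[0,0,0]],
    [[0,0,0],[0,0,0]],
    [[0,0,0],[0,0,0]]
  ],
  "grip": 1,
  "grip_force": 12
}}

```text
time_s: 14.65
ee_pos: [605.8, -115.1, 17.1]
ee_rot: [180.0, -0.0, 48.3]
force: [0.5, -0.4, 1.1]
gripper_width: 12.6
gripper_force: 12.0
```

Request:
{"name": "send_rows", "arguments": {
  "deltas": [
    [[0,0,-0.02],[0,0,0]],
    [[0,0,-0.05],[0,0,0]],
    [[0,0,-0.07],[0,0,0]],
    [[0,0,-0.07],[0,0,0]],
    [[0,0,-0.05],[0,0,0]],
    [[0,0,-0.02],[0,0,0]],
    [[0,0,0],[0,0,0]]
  ]
}}

```text
time_s: 15.35
ee_pos: [606.5, -115.2, 158.6]
ee_rot: [179.8, -0.1, 48.3]
force: [0.2, 0.8, 0.6]
gripper_width: 12.6
gripper_force: 12.0
```

```bash
python3 - <<'E'
from h import *
im=save("wrist","f")
go(558,81,140)
E
```

```text
t 15.4 at [ 605.6 -115.1  156.9] [179.99  -0.    48.3 ] w 13.1 F [-0.2 -0.6 -0.8] | delta [ 0.2295 -0.3319  0.0338] mm 202.0
```

Request:
{"name": "send_rows", "arguments": {
  "deltas": [
    [[0.02,-0.03,0],[0,0,0]],
    [[0.045,-0.065,0],[0,0,0]],
    [[0.045,-0.065,0],[0,0,0]],
    [[0.045,-0.065,0],[0,0,0]],
    [[0.045,-0.065,0],[0,0,0]],
    [[0.03,-0.042,0],[0,0,0]],
    [[0,0,0],[0,0,0]]
  ]
}}

```text
time_s: 16.1
ee_pos: [555.9, 84.8, 155.2]
ee_rot: [-179.8, 0.1, 48.5]
force: [-0.2, -0.7, 0.8]
gripper_width: 12.7
gripper_force: 12.0
```

```bash
python3 - <<'E'
from h import *
im=save("wrist","g")
print(fit("wide_pot",("wrist",),z0=6)); print([(r["p"],r["bbox"]) for r in trace("wrist","wide_pot")])
go(605,126,100)
print(box("wrist","wide_pot",606,126.3,6))
# overlay
a=np.linspace(0,6.283,80)
for (x,y),col in (((606,126.3),(255,0,0)),):
  for r,z in((34,52),(29,52),(34,6),(46,6)):
    cv2.polylines(im,[proj("wrist",np.c_[x+r*np.cos(a),y+r*np.sin(a),0*a+z]).round().astype(int)],True,col)
cv2.imwrite("pics/g2.png",cv2.resize(im[:300,130:430],None,fx=2,fy=2,interpolation=2)[:,:,::-1])
E
```

```text
(array([609.3, 121.7]), ['wrist'], [-2.0, -0.4, 2.0, 0.6])
[(0.96, [255.6, 97.9, 75.6, 80.3])]
t 16.25 at [557.6  81.2 155.9] [-1.7994e+02  1.0000e-01  4.8330e+01] w 12.5 F [-0.3 -0.  -0.1] | delta [0.1301 0.0114 0.1116] mm 86.0
[246.17283229  95.64036126 324.75934767 176.12177868]
```

View pics/g2.png

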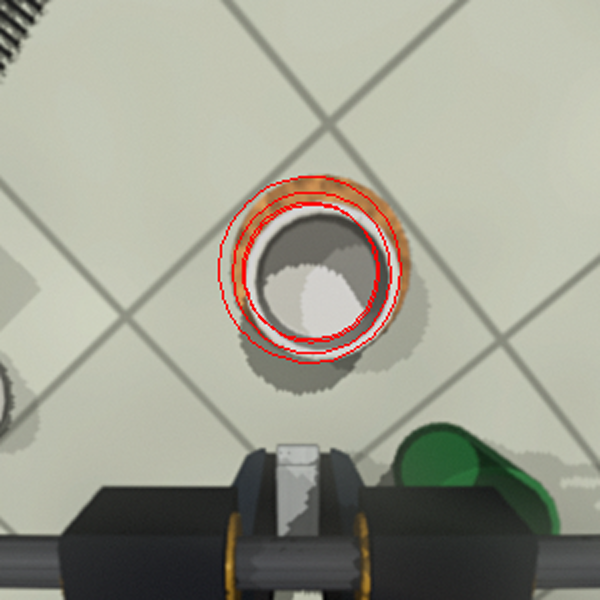

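The overlay sits about 7 px left of both the coaster and the pot. The arm was still settling when the picture was taken, so I'll measure again at rest.

```bash
python3 - <<'E'
from h import *
for i in range(2):
    grab_frame("wrist"); print(fit("wide_pot",("wrist",),z0=6)); go(606,126,100)
c=calibration("wrist"); print((-np.array(c["R"]).T@c["t"]).round(1))
print(fit("tumbler",("wrist",)))
E
```

```text
(array([607., 124.]), ['wrist'], [-1.4, -1.4, 1.4, 3.7])
t 16.35 at [558.2  80.5 156.3] [-1.7997e+02  6.0000e-02  4.8240e+01] w 12.9 F [-0.1  0.5  0.7] | delta [0.1317 0.0108 0.1126] mm 87.0
(array([606.3, 125.2]), ['wrist'], [0.4, -1.7, -0.4, 3.0])
t 16.45 at [558.4  80.3 156.7] [-1.7999e+02  2.0000e-02  4.8210e+01] w 12.8 F [ 0.2  0.2 -0.2] | delta [0.1316 0.0101 0.1133] mm 87.0
[606.7 133.9 313.1]
(array([607.3,  28.4]), ['wrist'], [-2.0, -26.5, 0.9, 2.0])
```

Request:
{"name": "send_rows", "arguments": {
  "deltas": [
    [[0.03,0.002,0],[0,0,0]],
    [[0.05,0.003,0],[0,0,0]],
    [[0.04,0.003,0],[0,0,0]],
    [[0.0116,0.002,0.02],[0,0,0]],
    [[0,0,0.05],[0,0,0]],
    [[0,0,0.03],[0,0,0]],
    [[0,0,0],[0,0,0]],
    [[0,0,0],[0,0,0]],
    [[0,0,0],[0,0,0]]
  ]
}}

```text
time_s: 17.4
ee_pos: [606.5, 127.0, 107.9]
ee_rot: [179.9, -0.1, 48.3]
force: [-0.1, 0.2, -0.8]
gripper_width: 12.8
gripper_force: 12.0
```

```bash
python3 - <<'E'
from h import *
grab_frame("side"); go(606,126.2,44)
E
```

```text
t 17.45 at [606.5 127.  108.1] [ 1.7992e+02 -1.0000e-01  4.8280e+01] w 13.1 F [ 0.3  1.5 -0.7] | delta [-2.200e-03  1.000e-04  1.282e-01] mm 64.0
```

Request:
{"name": "send_rows", "arguments": {
  "deltas": [
    [[-0.0014,0,0.03],[0,0,0]],
    [[0,0,0.03],[0,0,0]],
    [[0,0,0.03],[0,0,0]],
    [[0,0,0.02],[0,0,0]],
    [[0,0,0.018],[0,0,0]],
    [[0,0,0],[0,0,0]],
    [[0,0,0],[0,0,0]]
  ]
}}

```text
time_s: 18.15
ee_pos: [605.8, 126.6, 43.4]
ee_rot: [180.0, -0.0, 48.3]
force: [0.1, 0.3, -0.1]
gripper_width: 12.9
gripper_force: 12.0
```

Request:
{"name": "send_rows", "arguments": {
  "deltas": [
    [[0,0,0],[0,0,0]],
    [[0,0,0],[0,0,0]],
    [[0,0,0],[0,0,0]],
    [[0,0,0],[0,0,0]],
    [[0,0,0],[0,0,0]]
  ],
  "grip": 0.81
}}

```text
time_s: 18.65
ee_pos: [605.5, 126.5, 43.1]
ee_rot: [180.0, -0.0, 48.3]
force: [0.1, -0.5, 0.1]
gripper_width: 17.6
gripper_force: 0.0
```

Request:
{"name": "send_rows", "arguments": {
  "deltas": [
    [[0,0,-0.02],[0,0,0]],
    [[0,0,-0.05],[0,0,0]],
    [[0,0,-0.07],[0,0,0]],
    [[0,0,-0.08],[0,0,0]],
    [[0,0,-0.05],[0,0,0]],
    [[-0.05,0,-0.02],[0,0,0]],
    [[-0.06,0,0],[0,0,0]],
    [[-0.02,0,0],[0,0,0]],
    [[0,0,0],[0,0,0]],
    [[0,0,0],[0,0,0]]
  ]
}}

```text
time_s: 19.65
ee_pos: [562.8, 78.4, 188.2]
ee_rot: [180.0, -0.1, 48.3]
force: [-0.1, 0.7, 0.2]
gripper_width: 17.2
gripper_force: 0.0
```

```bash
python3 - <<'E'
from h import *
for i in range(3): im=save("wrist","h%d"%i)
print(fit("wide_pot",("wrist",),z0=6)); print(fit("collar_pot",("wrist",)));
print([(r["p"],r["bbox"]) for r in trace("wrist","hair_clip")])
go(421,214,150)
cv2.imwrite("pics/h.png",cv2.resize(im[0:240,100:420],None,fx=2,fy=2)[:,:,::-1])
E
```

```text
(array([605.9, 125.6]), ['wrist'], [-1.7, -1.0, 1.7, 1.5])
(array([421.5, 213.1]), ['wrist'], [-1.9, 1.7, 4.1, -1.3])
[(0.74, [272.6, 119.4, 11.9, 38.7])]
t 19.95 at [562.5  78.4 187.6] [-1.7999e+02  1.0000e-02  4.8330e+01] w 17.2 F [-0.4 -0.2  0.6] | delta [ 0.0144 -0.3916  0.0753] mm 200.0
```

View pics/h.png

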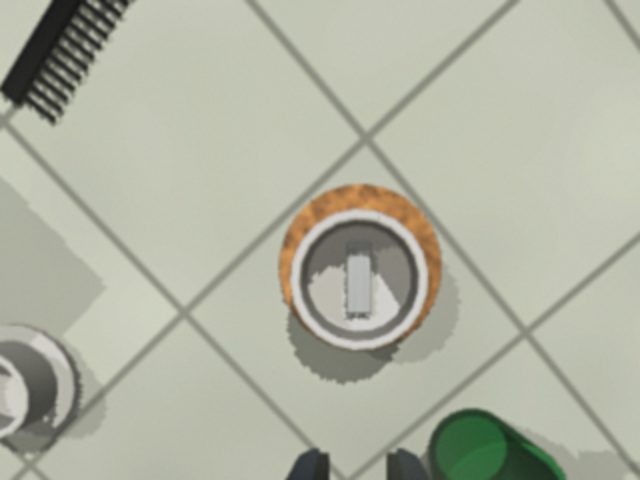

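Request:
{"name": "send_rows", "arguments": {
  "deltas": [
    [[-0.01,-0.03,0],[0,0,0]],
    [[-0.018,-0.06,0],[0,0,0]],
    [[-0.018,-0.07,0],[0,0,0]],
    [[-0.018,-0.07,0],[0,0,0]],
    [[-0.018,-0.07,0],[0,0,0]],
    [[-0.018,-0.06,0.02],[0,0,0]],
    [[-0.015,-0.031,0.02],[0,0,0]],
    [[0,0,0],[0,0,0]],
    [[0,0,0],[0,0,0]],
    [[0,0,0],[0,0,0]]
  ],
  "grip": 0
}}

```text
time_s: 20.95
ee_pos: [379.6, 165.3, 168.6]
ee_rot: [179.9, -0.1, 48.3]
force: [0.2, 0.4, 0.3]
gripper_width: 90.8
gripper_force: 0.0
```

```bash
python3 - <<'E'
from h import *
for i in range(3):
    im=save("wrist","i%d"%i); print(fit("collar_pot",("wrist",)))
go(421,213.5,150)
x,y=fit("collar_pot",("wrist",))[0]
a=np.linspace(0,6.283,80)
for r,z in((25,46),(20.5,46),(34,12)):
    cv2.polylines(im,[proj("wrist",np.c_[x+r*np.cos(a),y+r*np.sin(a),0*a+z]).round().astype(int)],True,(255,0,0))
cv2.imwrite("pics/i.png",cv2.resize(im[0:240,130:430],None,fx=2,fy=2)[:,:,::-1])
E
```

```text
(array([419.7, 214. ]), ['wrist'], [-1.8, -0.5, 1.9, 0.7])
(array([417.3, 214.9]), ['wrist'], [-1.3, 0.4, 1.3, -0.4])
(array([418. , 214.7]), ['wrist'], [-2.2, -0.9, 2.3, 1.3])
t 21.25 at [378.4 164.9 168. ] [ 1.7999e+02 -1.0000e-02  4.8250e+01] w 90.9 F [ 0.6  0.2 -1.1] | delta [ 0.1291 -0.0011  0.0361] mm 67.0
```

View pics/i.png

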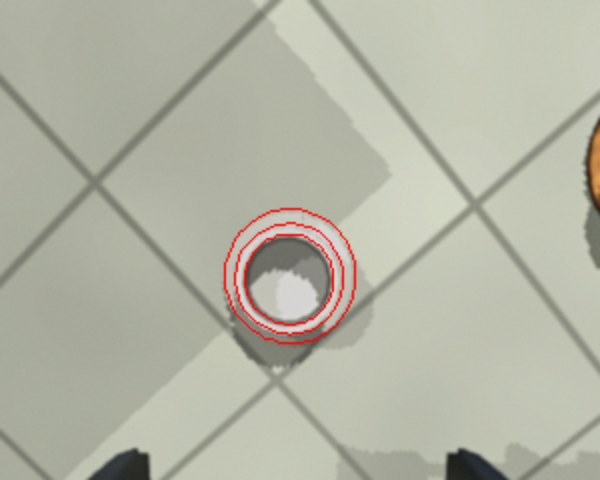

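Request:
{"name": "send_rows", "arguments": {
  "deltas": [
    [[0.03,-0.001,0],[0,0,0]],
    [[0.05,-0.001,0],[0,0,0]],
    [[0.0475,-0.001,0],[0,0,0]],
    [[0,-0.001,0.05],[0,0,0]],
    [[0,0,0.06],[0,0,0]],
    [[0,0,0.06],[0,0,0]],
    [[0,0,0.05],[0,0,0]],
    [[0,0,0.036],[0,0,0]],
    [[0,0,0.02],[0,0,0]],
    [[0,0,0],[0,0,0]]
  ]
}}

```text
time_s: 22.3
ee_pos: [418.7, 214.2, 28.8]
ee_rot: [-180.0, 0.1, 48.3]
force: [-0.4, 0.6, 0.1]
gripper_width: 91.3
gripper_force: 0.0
```

Request:
{"name": "send_rows", "arguments": {
  "deltas": [
    [[0,0,0],[0,0,0]],
    [[0,0,0],[0,0,0]],
    [[0,0,0],[0,0,0]],
    [[0,0,0],[0,0,0]],
    [[0,0,0],[0,0,0]],
    [[0,0,0],[0,0,0]],
    [[0,0,0],[0,0,0]],
    [[0,0,0],[0,0,0]],
    [[0,0,0],[0,0,0]],
    [[0,0,0],[0,0,0]]
  ],
  "grip": 0.7,
  "grip_force": 20
}}

```text
time_s: 23.3
ee_pos: [418.8, 214.3, 30.3]
ee_rot: [-180.0, -0.0, 48.3]
force: [-1.4, 1.2, 5.4]
gripper_width: 49.6
gripper_force: 20.0
```

```bash
python3 - <<'E'
from h import *
for i in range(3): grab_frame("side"); go(606,126.1,190)
E
```

```text
t 23.35 at [418.8 214.2  30.3] [-1.7999e+02 -2.0000e-02  4.8280e+01] w 49.4 F [-2.2  0.6  6.3] | delta [ 0.1177  0.3967 -0.3195] mm 261.0
t 23.4 at [418.8 214.3  30.3] [-1.7999e+02 -2.0000e-02  4.8280e+01] w 49.3 F [-2.7  1.4  5.5] | delta [ 0.1177  0.3967 -0.3194] mm 261.0
t 23.45 at [418.8 214.2  30.3] [-1.7999e+02 -2.0000e-02  4.8280e+01] w 49.6 F [-2.1  1.9  5. ] | delta [ 0.1177  0.3967 -0.3194] mm 261.0
```

Request:
{"name": "send_rows", "arguments": {
  "deltas": [
    [[0,0,-0.02],[0,0,0]],
    [[0,0,-0.05],[0,0,0]],
    [[0,0,-0.06],[0,0,0]],
    [[0,0,-0.06],[0,0,0]],
    [[0,0,-0.04],[0,0,0]],
    [[0,0,-0.01],[0,0,0]],
    [[0,0,0],[0,0,0]]
  ]
}}

```text
time_s: 24.15
ee_pos: [419.0, 213.9, 150.3]
ee_rot: [180.0, -0.1, 48.3]
force: [-0.1, 0.3, -3.0]
gripper_width: 49.4
gripper_force: 20.0
```

Request:
{"name": "send_rows", "arguments": {
  "deltas": [
    [[0.006,0.02,0],[0,0,0]],
    [[0.015,0.05,0],[0,0,0]],
    [[0.018,0.06,0],[0,0,0]],
    [[0.018,0.06,0],[0,0,0]],
    [[0.018,0.06,0],[0,0,0]],
    [[0.018,0.06,0],[0,0,0]],
    [[0.015,0.05,0],[0,0,0]],
    [[0.0097,0.0367,0],[0,0,0]],
    [[0,0,0],[0,0,0]],
    [[0,0,0],[0,0,0]]
  ]
}}

```text
time_s: 25.15
ee_pos: [605.4, 125.4, 148.0]
ee_rot: [-179.9, 0.2, 48.2]
force: [-0.9, 0.8, -2.2]
gripper_width: 49.4
gripper_force: 20.0
```

```bash
python3 - <<'E'
from h import *
for i in range(2): grab_frame("side"); go(606,126.1,90)
E
```

```text
t 25.2 at [605.  125.8 148.5] [-1.7987e+02  1.4000e-01  4.8280e+01] w 49.6 F [-0.9  0.  -2.1] | delta [0.0021 0.0013 0.117 ] mm 58.0
t 25.25 at [604.9 126.1 148.9] [-1.7991e+02  1.1000e-01  4.8310e+01] w 49.5 F [ 0.  -0.3 -1.5] | delta [0.0017 0.0017 0.1179] mm 59.0
```

Request:
{"name": "send_rows", "arguments": {
  "deltas": [
    [[0,0,0.03],[0,0,0]],
    [[0,0,0.04],[0,0,0]],
    [[0,0,0.03],[0,0,0]],
    [[0,0,0.018],[0,0,0]],
    [[0,0,0],[0,0,0]],
    [[0,0,0],[0,0,0]],
    [[0,0,0],[0,0,0]]
  ]
}}

```text
time_s: 25.95
ee_pos: [606.7, 126.3, 92.1]
ee_rot: [179.9, -0.1, 48.3]
force: [-0.1, 0.2, -2.5]
gripper_width: 49.5
gripper_force: 20.0
```

```bash
python3 - <<'E'
from h import *
im=save("side","j"); s=save("scene","js"); go(606,126.1,76)
z=state()["ee_pos"][2]-30.3
a=np.linspace(0,6.283,80); out=[]
for cam,I in(("side",im),("scene",s)):
    print(cam,fit("wide_pot",(cam,),z0=6),fit("collar_pot",(cam,),z0=z,pmin=.3))
    c=proj(cam,[[606,126,60]])[0].astype(int)
    J=I[c[1]-50:c[1]+50,c[0]-65:c[0]+65]; out.append(cv2.resize(J,(520,400),interpolation=2))
cv2.imwrite("pics/j2.png",cv2.resize(np.hstack(out),(800,308))[:,:,::-1])
E
```

```text
t 26.05 at [606.6 126.2  91.9] [ 1.7994e+02 -8.0000e-02  4.8300e+01] w 49.3 F [-0.8 -0.3 -2.3] | delta [-0.0009 -0.0009  0.0318] mm 16.0
side (array([601.6, 130.2]), ['side'], [-1.5, -11.3, 1.7, 1.7]) (array([603.8, 133.2]), ['side'], [-0.9, -17.3, 0.9, 1.8])
scene (array([612. , 115.5]), ['scene'], [-1.3, -1.9, 1.1, 0.9]) (array([608.8, 114.2]), ['scene'], [-3.6, -2.8, 2.9, 1.0])
```

View pics/j2.png

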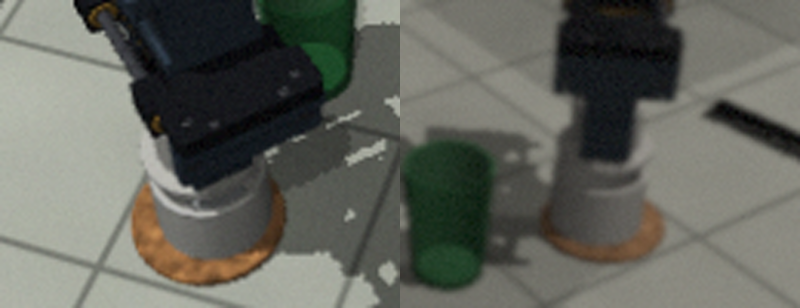

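```bash
python3 - <<'E'
from h import *
for cam in("side","scene"):
    grab_frame(cam)
    for n,z in(("wide_pot",6),("collar_pot",61.5)):
        p=box(cam,n,606.3,126.2,z)
        for r in trace(cam,n)[:1]:
            b=r["bbox"]; print(cam,n,r["p"],"obs",[b[0],b[0]+b[2]-1,b[1]+b[3]-1],"pred",p[[0,2,3]].round(1),"du",round(b[0]+(b[2]-1)/2-(p[0]+p[2])/2,2))
E
```

```text
side wide_pot 0.97 obs [184.5, 221.6, 287.20000000000005] pred [183.9 225.  288.3] du -1.44
side collar_pot 0.81 obs [185.4, 216.7, 267.5] pred [182.1 222.3 268.6] du -1.17
scene wide_pot 0.83 obs [334.5, 364.1, 232.9] pred [333.  365.3 231.4] du 0.15
scene collar_pot 0.7 obs [334.8, 358.0, 210.1] pred [334.6 366.4 208.5] du -4.11
```

Both pots show the same offsets from the prediction in each camera (side du −1.4/−1.2 px, bottoms equal), so they are aligned. I'll insert.

Request:
{"name": "send_rows", "arguments": {
  "deltas": [
    [[0,0,0.006],[0,0,0]],
    [[0,0,0.006],[0,0,0]],
    [[0,0,0.006],[0,0,0]],
    [[0,0,0.004],[0,0,0]],
    [[0,0,0.002],[0,0,0]],
    [[0,0,0],[0,0,0]]
  ]
}}

```text
time_s: 27.15
ee_pos: [606.0, 126.0, 78.7]
ee_rot: [-180.0, 0.0, 48.3]
force: [0.0, 0.2, -1.0]
gripper_width: 49.5
gripper_force: 20.0
```

Request:
{"name": "send_rows", "arguments": {
  "deltas": [
    [[0,0,0.003],[0,0,0]],
    [[0,0,0.002],[0,0,0]],
    [[0,0,0],[0,0,0]],
    [[0,0,0],[0,0,0]]
  ]
}}

```text
time_s: 27.55
ee_pos: [606.1, 126.0, 76.5]
ee_rot: [180.0, -0.0, 48.3]
force: [0.6, -0.6, -2.1]
gripper_width: 49.4
gripper_force: 20.0
```

Request:
{"name": "send_rows", "arguments": {
  "deltas": [
    [[0,0,0.001],[0,0,0]],
    [[0,0,0.001],[0,0,0]],
    [[0,0,0],[0,0,0]]
  ]
}}

```text
time_s: 27.85
ee_pos: [606.2, 126.0, 76.3]
ee_rot: [180.0, -0.0, 48.3]
force: [-2.1, -0.8, 4.7]
gripper_width: 49.0
gripper_force: 20.0
```

Request:
{"name": "send_rows", "arguments": {
  "deltas": [
    [[0,0,0],[0,0,0]],
    [[0,0,0],[0,0,0]],
    [[0,0,0],[0,0,0]],
    [[0,0,0],[0,0,0]],
    [[0,0,0],[0,0,0]],
    [[0,0,0],[0,0,0]],
    [[0,0,0],[0,0,0]]
  ],
  "grip": 0.1
}}

```text
time_s: 28.55
ee_pos: [606.1, 126.0, 75.4]
ee_rot: [180.0, -0.0, 48.3]
force: [-0.2, 1.0, -0.2]
gripper_width: 82.1
gripper_force: 0.0
```

Request:
{"name": "send_rows", "arguments": {
  "deltas": [
    [[0,0,-0.02],[0,0,0]],
    [[0,0,-0.05],[0,0,0]],
    [[0,0,-0.07],[0,0,0]],
    [[0,0,-0.06],[0,0,0]],
    [[0,0,-0.04],[0,0,0]],
    [[-0.04,0,-0.01],[0,0,0]],
    [[-0.06,0,0],[0,0,0]],
    [[-0.03,0,0],[0,0,0]],
    [[0,0,0],[0,0,0]],
    [[0,0,0],[0,0,0]]
  ]
}}

```text
time_s: 29.55
ee_pos: [563.4, 77.8, 200.8]
ee_rot: [180.0, -0.1, 48.3]
force: [0.1, 0.2, 0.2]
gripper_width: 82.4
gripper_force: 0.0
```

```bash
python3 - <<'E'
from h import *
for i in range(3): im=save("wrist","k%d"%i)
for i in range(2): print(fit("collar_pot",("wrist",),z0=46))
go(390,-284,190)
x,y=fit("collar_pot",("wrist",),z0=46)[0]
a=np.linspace(0,6.283,80)
for r,z in((25,92),(34,58)):
    cv2.polylines(im,[proj("wrist",np.c_[x+r*np.cos(a),y+r*np.sin(a),0*a+z]).round().astype(int)],True,(255,0,0))
cv2.imwrite("pics/k.png",cv2.resize(im[0:240,130:430],None,fx=2,fy=2)[:,:,::-1])
grab_frame("side"); print(fit("collar_pot",("side",),z0=46),fit("lid",("side",)))
E
```

```text
(array([606.7, 126.6]), ['wrist'], [-1.0, -0.8, 1.0, 1.0])
(array([606.6, 126.5]), ['wrist'], [-1.0, -0.8, 1.0, 1.0])
t 29.8 at [563.3  78.1 200.2] [-179.99   -0.     48.33] w 81.7 F [-0.3  0.  -0.3] | delta [-0.7714  0.2224  0.0203] mm 402.0
(array([605.9, 126.6]), ['side'], [-1.3, -0.6, 1.4, 0.5]) (array([ 436.7, -229.9]), ['side'], [1.5, -0.9, -1.5, 1.0])
```

View pics/k.png

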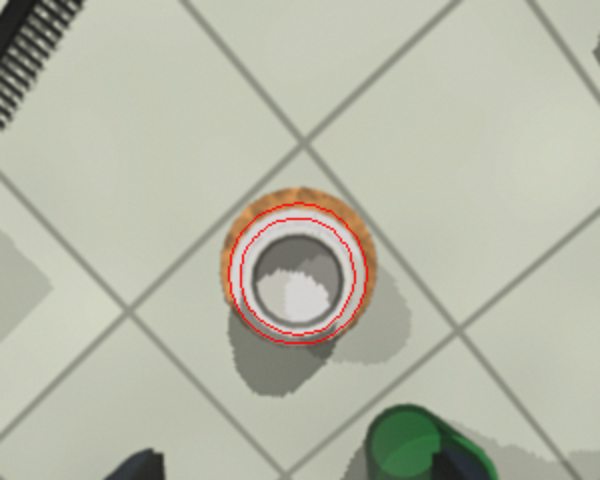

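The collared pot is seated: the overlay at z0=46 matches, centred at crop (298,275). On to the lid.

Request:
{"name": "send_rows", "arguments": {
  "deltas": [
    [[-0.04,0.012,0],[0,0,0]],
    [[-0.08,0.023,0],[0,0,0]],
    [[-0.08,0.023,0],[0,0,0]],
    [[-0.08,0.023,0],[0,0,0]],
    [[-0.08,0.023,0],[0,0,0]],
    [[-0.08,0.023,0],[0,0,0]],
    [[-0.08,0.023,0],[0,0,0]],
    [[-0.08,0.023,0],[0,0,0]],
    [[-0.08,0.023,0],[0,0,0]],
    [[-0.07,0.02,0.03],[0,0,0]]
  ],
  "grip": 0.4
}}

```text
time_s: 31.0
ee_pos: [394.3, -276.9, 187.1]
ee_rot: [179.7, -0.0, 48.3]
force: [1.4, 0.8, -0.1]
gripper_width: 54.6
gripper_force: 0.0
```

Request:
{"name": "send_rows", "arguments": {
  "deltas": [
    [[-0.02,0.006,0.03],[0,0,0]],
    [[0,0,0.02],[0,0,0]],
    [[0,0,0],[0,0,0]],
    [[0,0,0],[0,0,0]],
    [[0,0,0],[0,0,0]]
  ]
}}

```text
time_s: 31.5
ee_pos: [390.5, -283.3, 161.1]
ee_rot: [179.9, -0.0, 48.4]
force: [0.3, -0.2, 0.3]
gripper_width: 54.9
gripper_force: 0.0
```

```bash
python3 - <<'E'
from h import *
for i in range(3): im=save("wrist","l%d"%i); print(fit("lid",("wrist",)))
go(434,-234,29)
x,y=fit("lid",("wrist",))[0]
a=np.linspace(0,6.283,80)
for r,z in((25,12),(9,34)):
    cv2.polylines(im,[proj("wrist",np.c_[x+r*np.cos(a),y+r*np.sin(a),0*a+z]).round().astype(int)],True,(255,0,0))
cv2.imwrite("pics/l.png",cv2.resize(im[0:240,130:430],None,fx=2,fy=2)[:,:,::-1])
E
```

```text
(array([ 432.5, -230. ]), ['wrist'], [1.7, -1.5, -1.7, 1.8])
(array([ 432. , -230.9]), ['wrist'], [-0.1, -2.1, 0.1, 4.7])
(array([ 432.4, -230.4]), ['wrist'], [1.1, -2.2, -1.1, 3.1])
t 31.8 at [ 389.8 -283.6  160.8] [ 1.7996e+02 -1.0000e-02  4.8320e+01] w 54.4 F [-0.   0.1  0.1] | delta [ 1.328e-01 -2.000e-04  2.635e-01] mm 148.0
```

View pics/l.png

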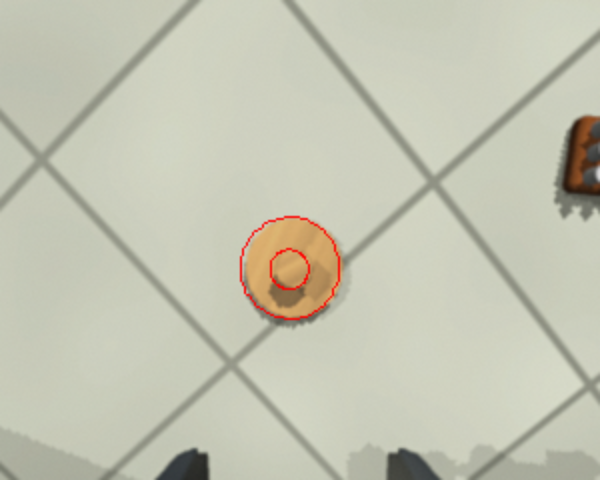

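```bash
python3 - <<'E'
from h import *
im=cv2.imread("pics/l2.png"); h=cv2.cvtColor(im,cv2.COLOR_BGR2HSV)
m=((h[...,0]>8)&(h[...,0]<24)&(h[...,1]>90)).astype(np.uint8); m[:,:200]=0; m[:,350:]=0; m[:60]=0;m[190:]=0
m=cv2.morphologyEx(m,cv2.MORPH_CLOSE,np.ones((9,9)))
b=cv2.boundingRect(m); print(b); B=np.array([b[0],b[1],b[0]+b[2]-1,b[1]+b[3]-1])
s=least_squares(lambda q:box("wrist","lid",*q)-B,[432,-231]); print(s.x,s.fun.round(1)); go(*s.x,29)
E
```

```text
(253, 109, 49, 50)
[ 434.09109896 -232.10632109] [-0.7 -0.8  0.7  0.9]
t 31.85 at [ 389.8 -283.7  160.7] [179.97  -0.    48.32] w 54.5 F [ 1.1  0.2 -0.2] | delta [ 0.136  -0.0026  0.2634] mm 148.0
```

Request:
{"name": "send_rows", "arguments": {
  "deltas": [
    [[0.04,-0.001,0],[0,0,0]],
    [[0.06,-0.001,0],[0,0,0]],
    [[0.035,-0.001,0],[0,0,0]],
    [[0,0,0.05],[0,0,0]],
    [[0,0,0.07],[0,0,0]],
    [[0,0,0.07],[0,0,0]],
    [[0,0,0.04],[0,0,0]],
    [[0,0,0.023],[0,0,0]],
    [[0,0,0.01],[0,0,0]],
    [[0,0,0],[0,0,0]]
  ]
}}

```text
time_s: 32.85
ee_pos: [433.6, -232.6, 29.0]
ee_rot: [180.0, -0.0, 48.3]
force: [-0.3, -0.2, 0.2]
gripper_width: 54.3
gripper_force: 0.0
```

Request:
{"name": "send_rows", "arguments": {
  "deltas": [
    [[0,0,0],[0,0,0]],
    [[0,0,0],[0,0,0]],
    [[0,0,0],[0,0,0]],
    [[0,0,0],[0,0,0]],
    [[0,0,0],[0,0,0]],
    [[0,0,0],[0,0,0]],
    [[0,0,0],[0,0,0]],
    [[0,0,0],[0,0,0]],
    [[0,0,0],[0,0,0]],
    [[0,0,0],[0,0,0]]
  ],
  "grip": 1,
  "grip_force": 15
}}

```text
time_s: 33.85
ee_pos: [433.5, -232.5, 29.2]
ee_rot: [180.0, -0.0, 48.3]
force: [-1.2, 0.8, 5.0]
gripper_width: 17.4
gripper_force: 15.0
```

Request:
{"name": "send_rows", "arguments": {
  "deltas": [
    [[0,0,-0.02],[0,0,0]],
    [[0,0,-0.05],[0,0,0]],
    [[0,0,-0.08],[0,0,0]],
    [[0,0,-0.08],[0,0,0]],
    [[0,0,-0.08],[0,0,0]],
    [[0,0,-0.04],[0,0,0]],
    [[0,0,0],[0,0,0]],
    [[0,0,0],[0,0,0]],
    [[0,0,0],[0,0,0]]
  ]
}}

```text
time_s: 34.75
ee_pos: [432.4, -231.8, 202.3]
ee_rot: [-179.8, 0.0, 48.3]
force: [0.1, 0.6, -0.4]
gripper_width: 17.6
gripper_force: 15.0
```

```bash
python3 - <<'E'
from h import *
grab_frame("side"); print(fit("lid",("side",),z0=state()["ee_pos"][2]-29))
im=save("wrist","m")
for i in range(2): go(606.3,126.3,200)
cv2.imwrite("pics/m2.png",cv2.resize(im[160:340,160:400],None,fx=2.5,fy=2.5)[:,:,::-1])
E
```

```text
(array([ 431.6, -222.3]), ['side'], [0.7, -7.1, -0.7, 3.7])
t 34.9 at [ 432.7 -232.   202.5] [-1.7984e+02  3.0000e-02  4.8300e+01] w 17.2 F [0.3 1.1 0.3] | delta [ 0.766  -0.2176  0.0053] mm 398.0
t 34.9 at [ 432.7 -232.   202.5] [-1.7984e+02  3.0000e-02  4.8300e+01] w 17.2 F [0.3 1.1 0.3] | delta [ 0.766  -0.2176  0.0053] mm 398.0
```

View pics/m2.png

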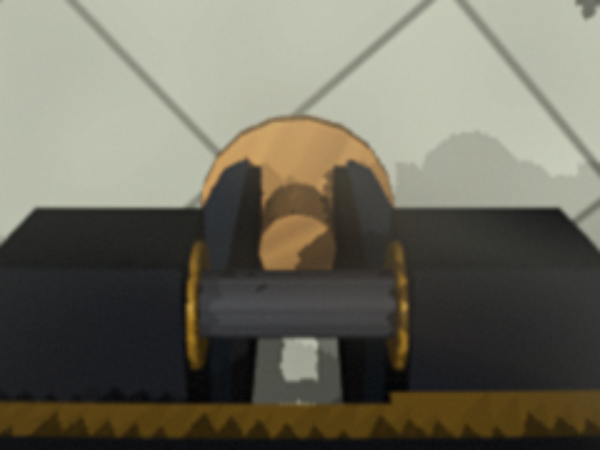

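```bash
python3 - <<'E'
from h import *
s=state();p=s["ee_pos"];R=Ro.from_euler("xyz",s["ee_rot"],degrees=True).as_matrix()
for e in(-3,-2,-1,0,1,2,3): print(e,proj("wrist",[p+R@np.array([25+e,0,29.1-12])])[0].round(1))
im=cv2.imread("pics/m.png"); print(im[200:214,280].tolist())
E
```

```text
-3 [278.  213.9]
-2 [278.  212.3]
-1 [278.  210.7]
0 [278.  209.2]
1 [278.  207.6]
2 [278. 206.]
3 [278.  204.4]
[[168, 185, 183], [156, 172, 171], [141, 156, 155], [126, 142, 140], [127, 140, 140], [120, 137, 138], [88, 112, 126], [77, 111, 135], [93, 141, 176], [102, 156, 196], [102, 155, 195], [100, 154, 194], [101, 154, 194], [102, 155, 196]]
```

Request:
{"name": "send_rows", "arguments": {
  "deltas": [
    [[0.03,-0.009,0],[0,0,0]],
    [[0.06,-0.017,0],[0,0,0]],
    [[0.08,-0.023,0],[0,0,0]],
    [[0.08,-0.023,0],[0,0,0]],
    [[0.08,-0.023,0],[0,0,0]],
    [[0.08,-0.023,0],[0,0,0]],
    [[0.08,-0.023,0],[0,0,0]],
    [[0.08,-0.023,0],[0,0,0]],
    [[0.08,-0.023,0],[0,0,0]],
    [[0.06,-0.017,0],[0,0,0]]
  ]
}}

```text
time_s: 35.9
ee_pos: [593.9, 102.9, 202.8]
ee_rot: [-179.9, 0.0, 48.4]
force: [-0.2, -0.4, -0.9]
gripper_width: 17.5
gripper_force: 15.0
```

Request:
{"name": "send_rows", "arguments": {
  "deltas": [
    [[0.04,-0.011,0],[0,0,0]],
    [[0.013,-0.0036,0],[0,0,0]],
    [[0,0,0.02],[0,0,0]],
    [[0,0,0.04],[0,0,0]],
    [[0,0,0.04],[0,0,0]],
    [[0,0,0.03],[0,0,0]],
    [[0,0,0.01],[0,0,0]],
    [[0,0,0],[0,0,0]],
    [[0,0,0],[0,0,0]],
    [[0,0,0],[0,0,0]]
  ]
}}

```text
time_s: 36.9
ee_pos: [606.1, 124.9, 135.0]
ee_rot: [179.9, -0.1, 48.3]
force: [0.9, -0.3, -0.3]
gripper_width: 17.4
gripper_force: 15.0
```

```bash
python3 - <<'E'
from h import *
for cam in("side","scene"):
    im=save(cam,"n_"+cam); p=state()["ee_pos"]
    for n,z in(("wide_pot",6),("collar_pot",46),("lid",p[2]-29.2)):
        q=box(cam,n,606,126,z)
        for r in trace(cam,n)[:1]:
            b=r["bbox"]; print(cam,n,round(r["p"],2),"obs",np.round([b[0],b[1],b[0]+b[2]-1,b[1]+b[3]-1],1),"pred",q.round(1))
go(605.5,125.3,115)
E
```

```text
side wide_pot 0.7 obs [186.8 262.1 224.2 287.9] pred [184.1 242.  225.2 288.3]
side collar_pot 0.93 obs [185.4 238.2 221.6 271. ] pred [183.6 231.8 223.2 273.7]
side lid 0.74 obs [182.7 232.9 211.2 246.8] pred [183.9 220.9 214.9 248.2]
scene wide_pot 0.84 obs [335.1 209.5 361.3 231.6] pred [332.8 197.2 365.2 231.4]
scene collar_pot 0.83 obs [335.3 186.3 358.  215.3] pred [334.  184.2 365.5 214.3]
scene lid 0.6 obs [340.7 175.1 361.4 187.3] pred [340.  168.8 364.1 188.5]
t 37.3 at [605.6 125.2 134.1] [ 1.7999e+02 -1.0000e-02  4.8300e+01] w 17.3 F [-0.8 -0.6 -0.6] | delta [ 0.     -0.0003  0.0382] mm 19.0
```

```bash
python3 - <<'E'
from h import *
for cam in("side","scene"):
    im=cv2.imread(f"pics/n_{cam}.png"); h=cv2.cvtColor(im,cv2.COLOR_BGR2HSV)
    m=((h[...,0]>6)&(h[...,0]<26)&(h[...,1]>70)&(h[...,2]>60))
    u=proj(cam,[[606,126,110]])[0].astype(int)
    q=box(cam,"lid",605.6,125.2,104.9)
    print(cam,"pred lid",q.round(1))
    a=np.linspace(0,6.283,100)
    for R,z in((25,12),(25,6)): 
        P=proj(cam,np.c_[605.6+R*np.cos(a),125.2+R*np.sin(a),0*a+104.9+z]); print("disc",z,P.min(0).round(1),P.max(0).round(1))
    P=proj(cam,np.c_[606.3+25*np.cos(a),126.3+25*np.sin(a),0*a+92]);print("rim",P.min(0).round(1),P.max(0).round(1))
    for r in range(int(q[1]),int(q[3])+22,1):
        xs=np.nonzero(m[r,u[0]-40:u[0]+40])[0]; g=((h[r,u[0]-40:u[0]+40,1]<45)&(h[r,u[0]-40:u[0]+40,2]>105)).nonzero()[0]
        print(r,"wood",(xs.min()+u[0]-40,xs.max()+u[0]-40,len(xs)) if len(xs) else None)
t=trace("side","lid")[0]["pixels"] if grab_frame("side") is not None else 0
ys,xs=np.nonzero(t)
for r in range(ys.min(),ys.max()+1): print(r,xs[ys==r].min(),xs[ys==r].max(),end="; ")
E
```

```text
side pred lid [184.4 220.9 215.3 248.2]
disc 12 [184.4 222.1] [215. 246.]
disc 6 [185.  224.4] [215.3 248.2]
rim [185.9 231.9] [215.7 255.6]
220 wood None
221 wood None
222 wood None
223 wood None
224 wood None
225 wood None
226 wood None
227 wood None
228 wood None
229 wood None
230 wood (np.int64(187), np.int64(187), 1)
231 wood (np.int64(186), np.int64(187), 2)
232 wood (np.int64(185), np.int64(188), 4)
233 wood (np.int64(185), np.int64(189), 5)
234 wood (np.int64(185), np.int64(189), 5)
235 wood (np.int64(185), np.int64(190), 6)
236 wood (np.int64(185), np.int64(190), 6)
237 wood (np.int64(185), np.int64(190), 6)
238 wood (np.int64(185), np.int64(190), 6)
239 wood (np.int64(185), np.int64(191), 7)
240 wood (np.int64(185), np.int64(211), 9)
241 wood (np.int64(186), np.int64(210), 9)
242 wood (np.int64(186), np.int64(210), 11)
243 wood (np.int64(187), np.int64(208), 14)
244 wood (np.int64(188), np.int64(207), 16)
245 wood (np.int64(189), np.int64(207), 16)
246 wood (np.int64(191), np.int64(207), 17)
247 wood (np.int64(192), np.int64(203), 12)
248 wood (np.int64(196), np.int64(200),
[... 1023 characters left out ...]
d (np.int64(345), np.int64(362), 18)
185 wood (np.int64(343), np.int64(362), 20)
186 wood (np.int64(344), np.int64(361), 18)
187 wood (np.int64(346), np.int64(359), 14)
188 wood (np.int64(349), np.int64(357), 9)
189 wood None
190 wood None
191 wood None
192 wood None
193 wood None
194 wood None
195 wood None
196 wood None
197 wood None
198 wood None
199 wood None
200 wood None
201 wood None
202 wood None
203 wood None
204 wood None
205 wood None
206 wood None
207 wood None
208 wood None
209 wood None
234 187 188; 235 187 189; 236 186 190; 237 186 190; 238 186 190; 239 186 191; 240 186 212; 241 187 212; 242 187 212; 243 187 211; 244 188 210; 245 189 209; 246 190 208; 247 192 206; 248 196 204;
```

Measured by wood colour, the lid edges match the prediction to about 0.5 px in both cameras, so it is aligned over the mouth. I'll lower it.

Request:
{"name": "send_rows", "arguments": {
  "deltas": [
    [[0,0,0.008],[0,0,0]],
    [[0,0,0.008],[0,0,0]],
    [[0,0,0.006],[0,0,0]],
    [[0,0,0.004],[0,0,0]],
    [[0,0,0.003],[0,0,0]],
    [[0,0,0.002],[0,0,0]],
    [[0,0,0],[0,0,0]],
    [[0,0,0],[0,0,0]]
  ]
}}

```text
time_s: 38.2
ee_pos: [605.7, 125.1, 118.6]
ee_rot: [180.0, -0.0, 48.3]
force: [-0.1, 0.7, -1.1]
gripper_width: 17.8
gripper_force: 15.0
```

Request:
{"name": "send_rows", "arguments": {
  "deltas": [
    [[0,0,0.003],[0,0,0]],
    [[0,0,0.002],[0,0,0]],
    [[0,0,0],[0,0,0]],
    [[0,0,0],[0,0,0]]
  ]
}}

```text
time_s: 38.6
ee_pos: [605.6, 125.1, 115.9]
ee_rot: [180.0, 0.0, 48.3]
force: [-0.5, -0.9, -0.5]
gripper_width: 17.4
gripper_force: 15.0
```

Request:
{"name": "send_rows", "arguments": {
  "deltas": [
    [[0,0,0.001],[0,0,0]],
    [[0,0,0.001],[0,0,0]],
    [[0,0,0],[0,0,0]]
  ]
}}

```text
time_s: 38.9
ee_pos: [605.6, 125.2, 115.3]
ee_rot: [180.0, -0.0, 48.3]
force: [-0.7, -0.5, 1.5]
gripper_width: 17.4
gripper_force: 15.0
```

Contact came at the seated height, so I'll release, rise and check.

Request:
{"name": "send_rows", "arguments": {
  "deltas": [
    [[0,0,0],[0,0,0]],
    [[0,0,0],[0,0,0]],
    [[0,0,0],[0,0,0]],
    [[0,0,0],[0,0,0]],
    [[0,0,0],[0,0,0]],
    [[0,0,0],[0,0,0]]
  ],
  "grip": 0.5
}}

```text
time_s: 39.5
ee_pos: [605.6, 125.1, 114.9]
ee_rot: [180.0, -0.0, 48.3]
force: [0.7, -1.4, 0.4]
gripper_width: 45.8
gripper_force: 0.0
```

Request:
{"name": "send_rows", "arguments": {
  "deltas": [
    [[0,0,-0.01],[0,0,0]],
    [[0,0,-0.04],[0,0,0]],
    [[0,0,-0.06],[0,0,0]],
    [[0,0,-0.06],[0,0,0]],
    [[-0.04,0,-0.03],[0,0,0]],
    [[-0.07,0,0],[0,0,0]],
    [[-0.07,0,0],[0,0,0]],
    [[-0.03,0,0],[0,0,0]],
    [[0,0,0],[0,0,0]],
    [[0,0,0],[0,0,0]]
  ]
}}

```text
time_s: 40.5
ee_pos: [536.7, 47.2, 215.4]
ee_rot: [180.0, -0.1, 48.3]
force: [-0.4, 0.1, -0.8]
gripper_width: 45.7
gripper_force: 0.0
```

```bash
python3 - <<'E'
from h import *
for i in range(3): grab_frame("wrist")
for c in("side","scene"): grab_frame(c)
for c in("side","scene","wrist"):
    for n,z in(("wide_pot",6),("collar_pot",46),("lid",86)):
        q=box(c,n,606,126,z); f=fit(n,(c,),z0=z,pmin=.3)
        for r in trace(c,n)[:1]:
            b=r["bbox"]; print(c,n,round(r["p"],2),"obs",np.round([b[0],b[1],b[0]+b[2]-1,b[1]+b[3]-1],1),"pred",q.round(1),f and f[0])
for n in("tumbler",): print(fit(n,("side",)))
print([ (n,[ (round(r["p"],2),r["bbox"]) for r in trace("side",n)[:1]]) for n in("tumbler","comb","nail_brush")])
go(605,125,115)
E
```

```text
side collar_pot 0.85 obs [185.  244.7 223.1 273.7] pred [183.6 231.8 223.2 273.7] [603.5 129.1]
side lid 0.61 obs [184.2 230.  219.  255.5] pred [185.6 228.6 216.  255.5] [604.2 127. ]
scene wide_pot 0.95 obs [333.4 206.1 359.8 236.2] pred [332.8 197.2 365.2 231.4] [618.2 106.6]
scene collar_pot 0.67 obs [334.1 194.2 359.8 216.9] pred [334.  184.2 365.5 214.3] [612.8 111.4]
scene lid 0.64 obs [341.1 175.5 360.7 196.8] pred [339.4 176.7 363.2 196.3] [604.2 126.3]
wrist collar_pot 0.76 obs [248.   72.8 313.  130.4] pred [244.3  59.2 311.6 130. ] [600.7 116.1]
wrist lid 0.75 obs [459.7 322.2 473.8 331. ] pred [249.4  59.6 306.4 119.9] [ 602.4 -225.3]
(array([584.7,  10.2]), ['side'], [-0.8, -0.3, 0.8, 0.2])
[('tumbler', [(0.69, [220.1, 186.4, 34.6, 54.0])]), ('comb', [(0.78, [120.5, 361.5, 86.8, 31.6])]), ('nail_brush', [])]
t 41.85 at [535.7  46.7 215. ] [180.    -0.    48.29] w 45.6 F [-0.1  0.7  0.5] | delta [ 0.209  -0.0007  0.1999] mm 145.0
```

```bash
python3 - <<'E'
from h import *
for cam in("side","scene"):
    im=save(cam,"z_"+cam)[:,:,::-1]; h=cv2.cvtColor(np.ascontiguousarray(im),cv2.COLOR_BGR2HSV)
    m=((h[...,0]>6)&(h[...,0]<26)&(h[...,1]>70)&(h[...,2]>60)).astype(np.uint8)
    q=box(cam,"lid",606,126,86); x0,y0,x1,y1=(q+[-6,-6,6,3]).astype(int); w=m.copy(); w[:y0]=0;w[y1:]=0;w[:,:x0]=0;w[:,x1:]=0
    b=cv2.boundingRect(w); print(cam,"wood",[b[0],b[1],b[0]+b[2]-1,b[1]+b[3]-1],"pred",q.round(1))
    for P in ("a_","z_"):
        i=cv2.imread(f"pics/{P}{cam}.png"); g=cv2.cvtColor(i,cv2.COLOR_BGR2HSV)
        t=((g[...,0]>50)&(g[...,0]<85)&(g[...,1]>130)).astype(np.uint8); t=cv2.morphologyEx(t,cv2.MORPH_OPEN,np.ones((3,3))); t[:150]=0;t[260:]=0;t[:,:200]=0;t[:,330:]=0; print(P,"tumbler",cv2.boundingRect(t))
E
```

```text
side wood [187, 230, 215, 255] pred [185.6 228.6 216.  255.5]
a_ tumbler (224, 205, 28, 31)
z_ tumbler (225, 203, 27, 33)
scene wood [341, 178, 362, 196] pred [339.4 176.7 363.2 196.3]
a_ tumbler (0, 0, 0, 0)
z_ tumbler (0, 0, 0, 0)
```

The tumbler hasn't moved, the lid is at its seated height, and the arm is clear.

```bash
python3 -c "
from workcell import *
print(job_done())"
```

```text
the job is handed in; nothing more can be done
None
```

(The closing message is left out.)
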